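Clamp a heat-sink module in the bench screw press

ROBOT

A 6-joint arm with a two-finger parallel gripper is mounted at the origin on the work surface. World frame = base frame: x ahead of the robot, y to its left, z up, the work surface at z = 0. Lengths are in mm, angles in rad, forces in N, time in s.
With the tool pointing down it reaches from about 275 to 1000 mm from the base axis. Payload 8.4 kg.
Tool frame: the origin (TCP) lies on the centre line of the jaws, within the pads' length; the fingertips stand r.tip_reach ahead of it and the grasp point (between the pads) lies 11 mm behind it (r.tip_reach is the distance from the TCP to the fingertips, in mm); z points along the fingers, y is the line along which they close (so a half turn about z gives the same grasp; the last joint's range is limited). The gripper opens to 85 mm and grips with 20 to 120 N. Pads are 22 mm wide; open, the fingers measure 114 mm over their backs; the gripper's body (76 mm by 85 mm) begins 54 mm behind the grasp point. The pads swing forward as they close: fully open they stand 13 mm farther back than shut.
Start: joints at [1.261, 0.353, 1.633, -0, 1.155, -0.002], TCP at [189.35, 595.629, 239.281] pointing down, gripper open.
Joint ranges: [-2.63, 2.63], [-0.92, 2.1], [0.06, 2.66], [-1.3, 4.44], [0, 2.69], [-3.02, 3.02]. Speed limits (rad/s): [2.22, 2.22, 2.79, 3.14, 3.14, 3.14].

INTERFACE

Orientations are given as [roll, pitch, yaw] about the fixed x, y, z axes, in that order (R = Rz(yaw) Ry(pitch) Rx(roll)).
In Python, from rig import r gives the robot as it stands.
- The arm moves only by the tool carry_out, never from a script. Its argument "targets" is a list of rows, each an object with "dp": the shift along the tool's x, y, z in mm, a list of three; "yaw": the turn about the tool's z in degrees. A call has 1 to 12 rows; each row is the pose to reach, as a shift and turn from the pose commanded when the call began, along the tool's axes at that moment; what a row does not reach only later rows make up. A row lasts 1/8 s, in which the tool goes at most 62.5 mm and 10.7 degrees, less where a joint would pass 70% of its speed; a pose out of reach is approached as far as the arm can. A call with a gripper value outside its range is refused whole. "fingers" is the opening, from -1 (shut) to 1 (fully open), so that 0 is half open, set as the call begins (left out, the last holds). The fingers move at their own pace and stop on an object; "grip_force" is the grip in N (left out, the last holds). Time passes only in rows, so rows that repeat a pose let the fingers close. It gives the time, the measured TCP pose, the force, the opening and the grip force at its end, in the units of the state.
- r.sense(): the state, without advancing time (a new reading comes with each control period).
- r.grab_frame(name): name is "side" or "top" or "wrist"; returns the picture (400x640x3 uint8, red, green, blue); there is no depth.
- r.get_calibration(name): a dict with "fx", "fy", "cx", "cy" (pixels), "rvec" (rotation vector, rad) and "tvec" (3), from world to camera coordinates, as OpenCV has them. Camera axes: x right, y down, z forward; pixel columns grow to the right and rows downward; lengths in mm; the calibration is good to about 2 mm. A picture is of the moment at which its call begins: read the wrist's pose just before it. get_calibration takes no time and is no camera call; for the wrist camera it gives the pose at the moment of the call.
- r.sign_off(): hands the job in; it is judged then, once.
The state is a dict: "clock": time; "qpos": joint angles; "qvel": joint speeds; "joint_efforts": joint torques, N m; "eef_pos": TCP position; "tcp_rot": TCP orientation; "contact_force": force on the tool from outside, world axes, zero at the start; "wrist_torque": the same for the moment, N m; "opening": opening from 0.0 (shut) to 1.0 (fully open); "grasp_force": force on a finger pad.
Only numpy, scipy, OpenCV 4.12 (cv2) and the standard library are available. Lean on these libraries where they do the work, as an engineer would, in place of code of your own. Each camera call takes 0.05 s, during which the arm holds its last target. There are 200 camera calls.

TASK

Push the loaded tray of the bench screw press fully home under the spindle. Then wind the crank clockwise until the pressure foot just touches the heat sink (feel the crank become stiffer), give it half a turn more from there and no further, or the part is over-pressed, and let go, leaving the module clamped and the other things on the bench where they are.

Things in the scene. Friction and masses are not known exactly. Their poses are not given: they have to be found in the camera images.
- press: Grey C-frame bench screw press, bolted down. Origin: on the vertical spindle axis at bench level; z up; +y points to its column (from y = 99 mm), -y is the loading side, where the tray comes out. Base 150 mm (x) by 350 mm (y -200 to +150), 20 mm thick. Head arm 70 mm wide, y -70 to +147 mm, 155 to 205 mm above the bench; under it a round 38 mm pressure foot, on top the crank.
- screw (a point): Fixed point on the spindle axis, on the bronze nut on top of the head, 213 mm above the bench. Two-start screw: spindle, foot, crank and handle sink together by 8 mm per clockwise turn. Self-locking: stays where it is left. Contact comes 0.4 to 1.6 turns from the start: the bed is packed up by an unknown 0 to 5 mm, so it has to be felt.
- crank (a joint): Crank angle, rad, growing clockwise from above (winding down). At 0 the arm points along the press's -x, at pi/2 along +y, at pi along +x. Starts at 0 to 3.1, foot clear. Turning it free takes about 8 N at the handle; at contact about 3 N more within some 15 degrees (the foot's spring is preloaded), then steadily up to about 5 N more than free half a turn later.
- crank_handle (a point): Mid-length of the black upright handle on the crank arm's end, 65 mm from the spindle axis: a cylinder 25 mm across, 56 mm long, free to turn on its pin, so the wrist need not turn. Its top is 28 mm above this point, the arm's top 31 mm below, the top of the 34 mm hub on the axis 15 mm below. Starts 277 to 281 mm above the bench.
- tray (a joint): Loading tray, slide in m along the press's +y: 0 fully out (start), 0.120 fully home against its stop, module under the foot. About 4 N to push. Its black round knob, 31 mm across, has a flat end facing the press's -y, at press x = 0, y = -0.250 m + joint value, centre 60 to 65 mm above the bench. The bed and rails under its path are up to 43 mm high.
- module: The work, lying loose in the tray's pocket: dark green 62 mm square board, 5 mm thick, with a finned aluminium heat sink 44 mm square, 26 mm high on its middle. Origin: centre of the underside.
- solder_spool: Bystander: green-flanged solder spool, 62 mm across, 28 mm high, origin under its centre.
- tape_roll: Bystander: white tape roll, 60 mm across, 18 mm high, beside the press.
- flux_jar: Bystander: amber jar, 48 mm across, 55 mm high, beside the press.
- spare_sink: Bystander: spare heat sink on the bench, 36 mm square, 18 mm high, beside the press.
- screwdriver: Bystander: screwdriver, 170 mm long.
- brush: Bystander: brush, 160 mm long.
- parts_bin: Bystander: grey open bin with one divider, 100 by 150 mm, 45 mm high.
There are look-alikes about, which are no part of the job. What is shaped like the module but pink or yellow is not meant.

How it is judged (in metres and radians):
On the way, in this order (a step that is already met when the one before it is completed fails the run):
1. the tray is fully home and the foot is still clear of the heat sink (value of joint tray above 0.1175 m and contact force between press and module below 1 N), for 0.2 s.
2. with the tray home, the foot bears on the heat sink (value of joint tray above 0.1175 m and contact force between press and module above 100 N), for 0.1 s.
At the end, for the whole second after the job is handed in: The tray is within 2.5 mm of fully home, the module lies flat under the foot, within 5 mm of the spindle axis, and is clamped with 241 to 297 N, which is what 3/8 to 5/8 of a turn past first contact gives (half a turn: 269 N); the crank is released and at rest (value of joint tray above 0.1175 m and contact force between press and module between 241 and 297 N and velocity of joint crank between -0.03 and 0.03 rad/s and horizontal distance between module and press below 0.005 m and angle between module's own z axis and vertical below 0.04 rad); the robot touches nothing.
It fails at once if the module is over-pressed: more than 315 N (about 0.7 turn past contact) (contact force between press and module above 315 N).
It fails at once if a bystander is moved by more than 30 mm (distance of any of solder_spool, tape_roll, flux_jar, spare_sink, screwdriver, brush, parts_bin from where it was at the start of the episode above 0.03 m).
It also fails if it takes over 72 s, if anything falls off the work surface, if the arm or the gripper's body presses on something with over 40 N, if the wrist force passes 120 N, or if a joint passes its speed limit or range.

## Working session

There is one attempt and no reset: what is moved stays moved. The work goes in short steps, Python scripts to look and compute and a tool call to move; the robot and the scene stay as the last step left them, time stands still between calls to the robot, and variables do not carry over. Pictures are saved under pics/ and viewed, at most 10 in all, crops included, and the job is handed in when it is done.

Besides the shell and the picture viewer there is one more tool, called by a JSON object that holds its "name" and its "arguments", one argument or row to a line. carry_out: Moves the arm, as the interface text tells. Its arguments: {"type":"object","properties":{"targets":{"type":"array","items":{"type":"object","properties":{"dp":{"type":"array","items":{"type":"number"}},"yaw":{"type":"number"}}}},"fingers":{"type":"number"},"grip_force":{"type":"number"}},"required":["targets"]}

```bash
ls; mkdir -p pics
python3 - <<'E'
from rig import r
import cv2
for n in("side","top"):
    cv2.imwrite(f"pics/{n}0.png",r.grab_frame(n)[:,:,::-1]); print(n,r.get_calibration(n))
print(r.sense(), r.tip_reach)
E
```

```text
pics
side {'fx': 403.98668328373265, 'fy': 403.98668328373265, 'cx': 315.4673555554832, 'cy': 205.30645940299578, 'rvec': array([ 0.08381103, -2.93769393,  1.0130552 ]), 'tvec': array([ 537.37408834,   99.6416711 , 1206.95383403])}
top {'fx': 384.50769013769826, 'fy': 384.50769013769826, 'cx': 319.07613775862296, 'cy': 194.89641635472537, 'rvec': array([ 2.17559794, -2.13773483,  0.09366262]), 'tvec': array([  65.70229292,  528.72446703, 1328.8888245 ])}
{'clock': 0.1, 'qpos': array([ 1.26058901e+00,  3.53579931e-01,  1.63403506e+00,  1.22585424e-05,
        1.15520487e+00, -2.38060280e-03]), 'qvel': array([ 0.00063248, -0.00166663, -0.00270535, -0.00030898,  0.00088144,
        0.00240907]), 'joint_efforts': array([ 5.06560209e-04, -6.06349111e+01, -3.42820644e+01,  1.56578249e-04,
        3.94456292e-03,  2.54639428e-05]), 'eef_pos': array([189.22899149, 595.24093608, 238.64666922]), 'tcp_rot': array([-3.14036547e+00, -1.41304465e-05,  2.83376098e+00]), 'contact_force': array([0.34093606, 0.95952352, 0.16983105]), 'wrist_torque': array([ 0.006882  , -0.02447838, -0.00534486]), 'grasp_force': 0.0, 'opening': 0.9958096792279677} 8.0
```

View pics/top0.png

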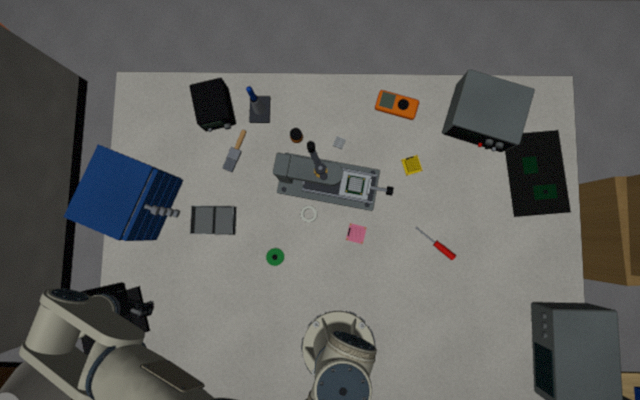

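View pics/side0.png

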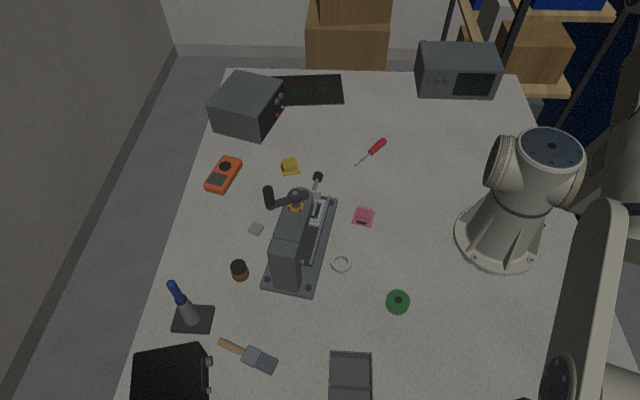

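Top view: press with hub at about (319,172), handle (311,147), tray knob (390,190). Side view: knob (318,176), handle top (268,190), hub (297,195). Next I take a close crop of both.

Run:
```python
import cv2,numpy as np
t=cv2.imread("pics/top0.png")[130:220,265:405]; s=cv2.imread("pics/side0.png")[165:300,225:385]
a=cv2.resize(t,None,fx=4,fy=4,interpolation=2); b=cv2.resize(s,None,fx=4,fy=4,interpolation=2)[:,:]
a=cv2.resize(t,(560,360),interpolation=2);b=cv2.resize(s,(640,540),interpolation=2)
a=cv2.convertScaleAbs(a,alpha=1.6);b=cv2.convertScaleAbs(b,alpha=1.6)
cv2.imwrite("pics/ct.png",a);cv2.imwrite("pics/cs.png",b)
```

```text
(no output)
```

View pics/ct.png

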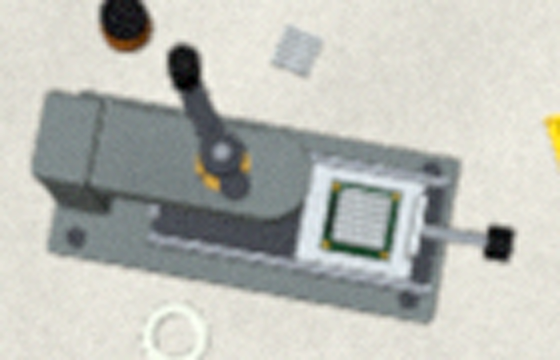

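View pics/cs.png

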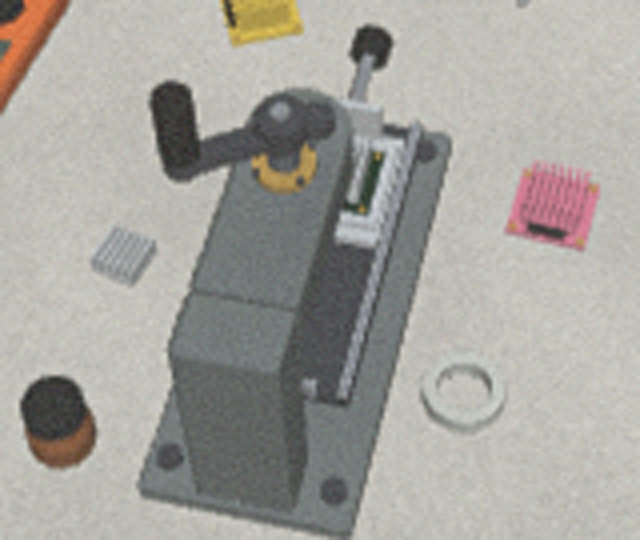

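Top crop: knob at full-frame pixel (389.5,190.8), handle (311,147), hub (321,168). Side crop: knob (317.8,176.8), handle (269,198), hub (295,192). Look-alikes are the pink (356,233) and yellow (412,165) modules. The green one in the tray, (355,185), is the right one, and there is only one press.

```bash
cat > h.py <<'E'
import numpy as np,cv2
from rig import r
def cam(n,c=None):
    c=c or r.get_calibration(n); K=np.array([[c['fx'],0,c['cx']],[0,c['fy'],c['cy']],[0,0,1]]); R=cv2.Rodrigues(c['rvec'])[0]
    return K,R,np.array(c['tvec']).reshape(3,1)
def plane(C,uv,z):
    K,R,t=C; o=(-R.T@t).ravel(); d=R.T@np.linalg.solve(K,[uv[0],uv[1],1]); return o+d*(z-o[2])/d[2]
def tri(A,a,B,b):
    P=[C[0]@np.hstack(C[1:]) for C in(A,B)]
    X=cv2.triangulatePoints(P[0],P[1],np.float64(a).reshape(2,1),np.float64(b).reshape(2,1)); return (X[:3]/X[3]).ravel()
def proj(C,p):
    K,R,t=C; q=K@(R@np.reshape(p,(3,1))+t); return (q[:2]/q[2]).ravel()
E
python3 - <<'E'
from h import *
np.set_printoptions(precision=1,suppress=True)
T,S=cam("top"),cam("side")
t=lambda u,v:(u/4+265,v/4+130)
s=lambda u,v:(u/4+225,v/4+165)
for n,a,b in[("knob",t(498,243),s(371,47)),("handle",t(185,67),s(177,131)),("hub",t(224,153),s(281,107))]:
    X=tri(T,a,S,b);print(n,X,proj(T,X)-a)
for a in[t(463,158),t(430,325),t(47,255)]:print("T20",plane(T,a,20))
for a in[s(452,135),s(352,533),s(140,487)]:print("S20",plane(S,a,20))
print("module",plane(T,t(362,219),75))
E
```

```text
knob [ 541.5 -167.7   60.5] [-0.   0.3]
handle [641.3  95.5 271.4] [-0.   0.7]
hub [580.9  65.8 261.6] [-0.   0.2]
T20 [ 623.3 -143.3   20. ]
T20 [ 473.5 -114.5   20. ]
T20 [530.1 226.1  20. ]
S20 [ 473.4 -113.4   20. ]
S20 [530.5 230.7  20. ]
S20 [676.6 205.1  20. ]
module [559.4 -49.7  75. ]
```

{"name": "carry_out", "arguments": {
  "targets": [
    {"dp": [-366, -456, -161], "yaw": -8},
    {"dp": [-366, -456, -161], "yaw": -8},
    {"dp": [-366, -456, -161], "yaw": -8},
    {"dp": [-366, -456, -161], "yaw": -8},
    {"dp": [-366, -456, -161], "yaw": -8},
    {"dp": [-366, -456, -161], "yaw": -8},
    {"dp": [-366, -456, -161], "yaw": -8},
    {"dp": [-366, -456, -161], "yaw": -8},
    {"dp": [-366, -456, -161], "yaw": -8},
    {"dp": [-366, -456, -161], "yaw": -8},
    {"dp": [-366, -456, -161], "yaw": -8},
    {"dp": [-366, -456, -161], "yaw": -8}
  ],
  "fingers": 1
}}

```text
clock: 1.6
eef_pos: [399.6, 50.4, 399.8]
tcp_rot: [3.141, -0.001, 2.973]
contact_force: [-0.1, -0.3, 0.2]
opening: 1.0
grasp_force: 0.0
```

{"name": "carry_out", "arguments": {
  "targets": [
    {"dp": [-176, -285, 150]},
    {"dp": [-176, -285, 150]},
    {"dp": [-176, -285, 150]},
    {"dp": [-176, -285, 150]},
    {"dp": [-176, -285, 150]},
    {"dp": [-176, -285, 150]},
    {"dp": [-176, -285, 150]},
    {"dp": [-176, -285, 150]}
  ]
}}

```text
schema error: expected keys dp, yaw
```

Run:
```python
from h import *
C=cam("wrist"); im=r.grab_frame("wrist"); cv2.imwrite("pics/w1.png",im[:,:,::-1]); print(r.sense()['eef_pos'],r.get_calibration("wrist"))
np.set_printoptions(precision=1,suppress=True)
print(proj(C,(541.5,-167.7,62)))
```

```text
[399.4388332   50.83664552 399.7202227 ] {'fx': 278.0563698842373, 'fy': 278.0563698842373, 'cx': 321.4351754219833, 'cy': 202.80031727901022, 'rvec': array([-2.23473258, -1.88871243, -0.25332824]), 'tvec': array([-116.41569724, -449.25664551,  429.6616042 ])}
[219.1 261.2]
```

View pics/w1.png

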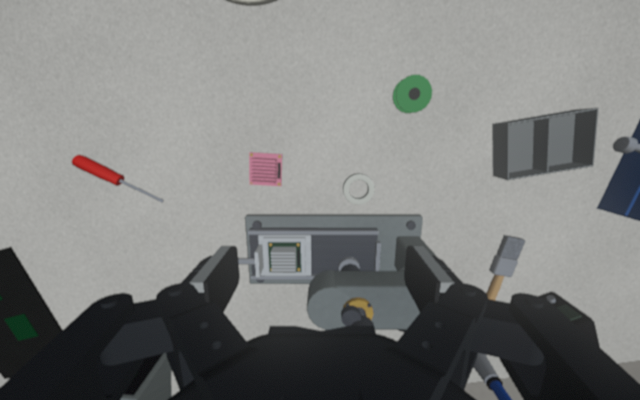

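The wrist view, taken before the move, shows the press square to the tool with its base edge horizontal at row 215, the tray at (285,257) and the knob hidden by the left finger. The call was refused because the rows had no yaw, so I repeat it.

{"name": "carry_out", "arguments": {
  "targets": [
    {"dp": [-176, -285, 150], "yaw": 0},
    {"dp": [-176, -285, 150], "yaw": 0},
    {"dp": [-176, -285, 150], "yaw": 0},
    {"dp": [-176, -285, 150], "yaw": 0},
    {"dp": [-176, -285, 150], "yaw": 0},
    {"dp": [-176, -285, 150], "yaw": 0},
    {"dp": [-176, -285, 150], "yaw": 0},
    {"dp": [-176, -285, 200], "yaw": 0},
    {"dp": [-176, -285, 240], "yaw": 0},
    {"dp": [-176, -285, 240], "yaw": 0}
  ]
}}

```text
clock: 2.9
eef_pos: [524.1, -257.3, 158.0]
tcp_rot: [3.139, -0.006, 2.975]
contact_force: [-0.5, -0.0, 0.4]
opening: 0.999
grasp_force: 0.0
```

Run:
```python
from h import *
C=cam("wrist"); im=r.grab_frame("wrist"); cv2.imwrite("pics/w2.png",im[:,:,::-1]); print(r.sense()['eef_pos'])
np.set_printoptions(precision=1,suppress=True)
print(proj(C,(541.5,-167.7,62)))
```

```text
[ 525.54993334 -258.27639714  160.18336807]
[427.3 209.1]
```

View pics/w2.png

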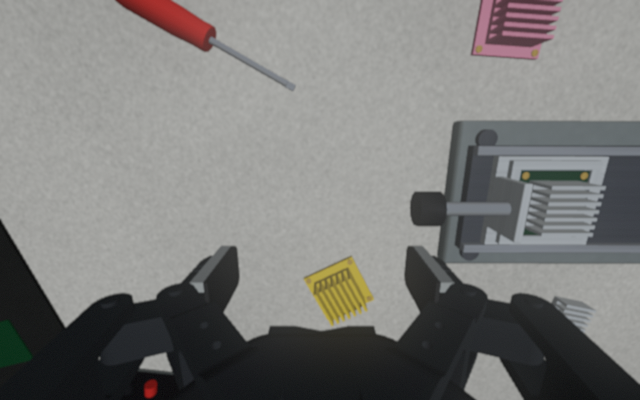

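Knob at (428,208) against a prediction of (427,209), so the lateral alignment is right and the yellow look-alike is clear. Lowering, then the push.

{"name": "carry_out", "arguments": {
  "targets": [
    {"dp": [0, 0, 50], "yaw": 0},
    {"dp": [0, 0, 95], "yaw": 0},
    {"dp": [0, 0, 105], "yaw": 0},
    {"dp": [0, 0, 105], "yaw": 0},
    {"dp": [0, 10, 105], "yaw": 0},
    {"dp": [0, 20, 105], "yaw": 0},
    {"dp": [0, 30, 105], "yaw": 0},
    {"dp": [0, 40, 105], "yaw": 0},
    {"dp": [0, 40, 105], "yaw": 0}
  ]
}}

```text
clock: 4.08
eef_pos: [532.6, -219.8, 55.3]
tcp_rot: [3.141, -0.0, 2.974]
contact_force: [-0.6, -1.0, 0.2]
opening: 1.003
grasp_force: 0.0
```

{"name": "carry_out", "arguments": {
  "targets": [
    {"dp": [0, 10, 0], "yaw": 0},
    {"dp": [0, 20, 0], "yaw": 0},
    {"dp": [0, 30, 0], "yaw": 0},
    {"dp": [0, 40, 0], "yaw": 0},
    {"dp": [0, 40, 0], "yaw": 0}
  ]
}}

```text
clock: 4.7
eef_pos: [539.2, -180.1, 55.1]
tcp_rot: [3.141, -0.0, 2.974]
contact_force: [-0.3, -0.7, -0.4]
opening: 0.997
grasp_force: 0.0
```

Run:
```python
from h import *
im=r.grab_frame("wrist"); cv2.imwrite("pics/w3.png",im[:,:,::-1])
```

```text
(no output)
```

View pics/w3.png

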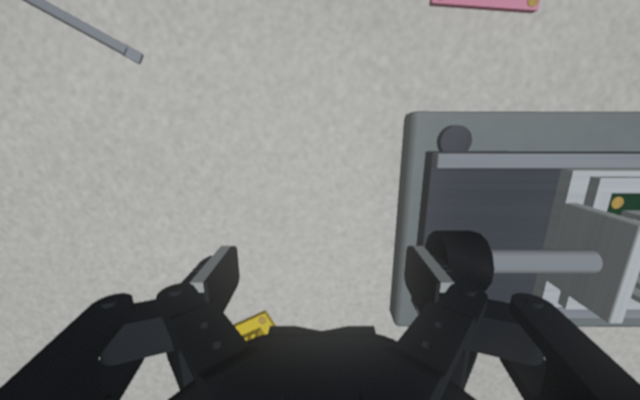

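The finger's back is on the knob (knob at (460,260)) and the tray is sliding in. I continue towards the stop.

{"name": "carry_out", "arguments": {
  "targets": [
    {"dp": [0, 10, 0], "yaw": 0},
    {"dp": [0, 20, 0], "yaw": 0},
    {"dp": [0, 30, 0], "yaw": 0},
    {"dp": [0, 40, 0], "yaw": 0},
    {"dp": [0, 50, 0], "yaw": 0},
    {"dp": [0, 54, 0], "yaw": 0}
  ]
}}

```text
clock: 5.5
eef_pos: [548.4, -127.3, 55.3]
tcp_rot: [3.142, -0.0, 2.974]
contact_force: [-0.1, -3.9, -1.5]
opening: 1.002
grasp_force: 2.1
```

{"name": "carry_out", "arguments": {
  "targets": [
    {"dp": [0, 2, 0], "yaw": 0},
    {"dp": [0, 4, 0], "yaw": 0}
  ]
}}

```text
clock: 5.75
eef_pos: [548.8, -124.2, 55.3]
tcp_rot: [-3.142, -0.0, 2.973]
contact_force: [-0.5, -4.3, -2.1]
opening: 1.002
grasp_force: 2.0
```

{"name": "carry_out", "arguments": {
  "targets": [
    {"dp": [0, 2, 0], "yaw": 0},
    {"dp": [0, 3, 0], "yaw": 0}
  ]
}}

```text
clock: 6.0
eef_pos: [549.4, -121.3, 55.3]
tcp_rot: [-3.142, -0.0, 2.973]
contact_force: [-0.3, -3.8, -1.8]
opening: 1.001
grasp_force: 2.0
```

{"name": "carry_out", "arguments": {
  "targets": [
    {"dp": [0, 2, 0], "yaw": 0},
    {"dp": [0, 3, 0], "yaw": 0}
  ]
}}

```text
clock: 6.25
eef_pos: [549.9, -118.2, 55.3]
tcp_rot: [3.142, -0.0, 2.973]
contact_force: [-0.6, -3.0, -2.4]
opening: 1.001
grasp_force: 2.0
```

{"name": "carry_out", "arguments": {
  "targets": [
    {"dp": [0, 2, 0], "yaw": 0},
    {"dp": [0, 3, 0], "yaw": 0}
  ]
}}

```text
clock: 6.5
eef_pos: [550.4, -115.2, 55.3]
tcp_rot: [3.142, -0.0, 2.973]
contact_force: [-0.1, -3.4, -1.1]
opening: 1.0
grasp_force: 2.0
```

{"name": "carry_out", "arguments": {
  "targets": [
    {"dp": [0, 1, 0], "yaw": 0},
    {"dp": [0, 2, 0], "yaw": 0}
  ]
}}

```text
clock: 6.75
eef_pos: [550.6, -114.7, 55.4]
tcp_rot: [-3.139, 0.0, 2.975]
contact_force: [-3.4, -17.6, 0.2]
opening: 0.998
grasp_force: 9.3
```

{"name": "carry_out", "arguments": {
  "targets": [
    {"dp": [0, 1, 0], "yaw": 0},
    {"dp": [0, 2, 0], "yaw": 0}
  ]
}}

```text
clock: 7.0
eef_pos: [550.7, -114.5, 55.6]
tcp_rot: [-3.137, 0.0, 2.975]
contact_force: [-6.5, -29.3, 1.0]
opening: 1.001
grasp_force: 15.4
```

The stop is felt at 29 N, so the tray is home. I back off, rise and go over the handle.

{"name": "carry_out", "arguments": {
  "targets": [
    {"dp": [0, -25, 0], "yaw": 0},
    {"dp": [0, -50, 0], "yaw": 0},
    {"dp": [0, -50, -60], "yaw": 0},
    {"dp": [0, -50, -120], "yaw": 0},
    {"dp": [0, -50, -180], "yaw": 0},
    {"dp": [0, -50, -240], "yaw": 0},
    {"dp": [0, -50, -300], "yaw": 0},
    {"dp": [0, -50, -320], "yaw": 0},
    {"dp": [0, -50, -320], "yaw": 0}
  ]
}}

```text
clock: 8.12
eef_pos: [543.5, -160.3, 377.1]
tcp_rot: [3.141, 0.004, 2.974]
contact_force: [0.1, 0.3, -0.1]
opening: 1.001
grasp_force: 0.0
```

{"name": "carry_out", "arguments": {
  "targets": [
    {"dp": [-12, 55, 0], "yaw": 0},
    {"dp": [-24, 110, 0], "yaw": 0},
    {"dp": [-36, 165, 0], "yaw": 0},
    {"dp": [-48, 220, 0], "yaw": 0},
    {"dp": [-55, 265, 0], "yaw": 0},
    {"dp": [-55, 265, 0], "yaw": 0},
    {"dp": [-55, 265, 0], "yaw": 0}
  ]
}}

```text
clock: 9.0
eef_pos: [640.6, 91.2, 373.6]
tcp_rot: [-3.141, -0.003, 2.974]
contact_force: [0.5, -0.2, -0.5]
opening: 1.001
grasp_force: 0.0
```

Run:
```python
from h import *
C=cam("wrist"); im=r.grab_frame("wrist"); cv2.imwrite("pics/w4.png",im[:,:,::-1]); print(r.sense()['eef_pos'])
np.set_printoptions(precision=1,suppress=True)
print("handle top",proj(C,(641.3,95.5,307)),"hub",proj(C,(581.3,67,264)))
```

```text
[640.63063692  90.59224522 374.06653302]
handle top [327.4 216.8] hub [282.2 140.5]
```

View pics/w4.png

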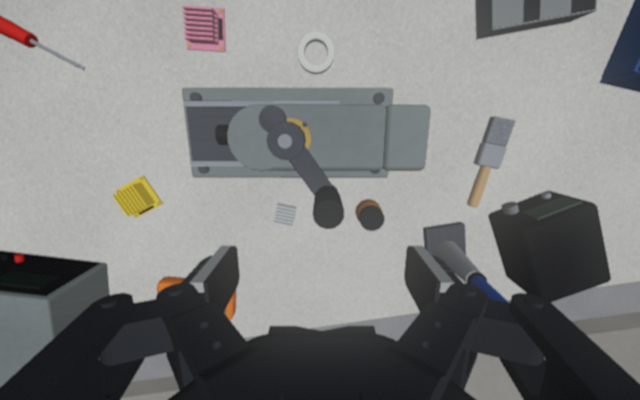

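Handle top is at about (328,213), predicted (327,217). Hub is at (285,140), predicted (282,140), so I shift the press origin by about 2.5 mm to (581.7,69.5). The handle is at about (640,96.5). Now I descend and grip.

{"name": "carry_out", "arguments": {
  "targets": [
    {"dp": [1.5, 6, 0], "yaw": 0},
    {"dp": [1.5, 6, 40], "yaw": 0},
    {"dp": [1.5, 6, 70], "yaw": 0},
    {"dp": [1.5, 6, 90], "yaw": 0},
    {"dp": [1.5, 6, 100], "yaw": 0},
    {"dp": [1.5, 6, 100], "yaw": 0}
  ]
}}

```text
clock: 9.8
eef_pos: [640.6, 97.2, 275.1]
tcp_rot: [-3.141, -0.001, 2.973]
contact_force: [-0.6, 0.5, -0.2]
opening: 1.001
grasp_force: 0.0
```

{"name": "carry_out", "arguments": {
  "targets": [
    {"dp": [0, 0, 0], "yaw": 0},
    {"dp": [0, 0, 0], "yaw": 0},
    {"dp": [0, 0, 0], "yaw": 0},
    {"dp": [0, 0, 0], "yaw": 0},
    {"dp": [0, 0, 0], "yaw": 0},
    {"dp": [0, 0, 0], "yaw": 0}
  ],
  "fingers": -1,
  "grip_force": 40
}}

```text
clock: 10.55
eef_pos: [640.8, 97.2, 276.0]
tcp_rot: [-3.141, 0.0, 2.973]
contact_force: [-1.8, -2.8, 6.2]
opening: 0.28
grasp_force: 39.2
```

```bash
cat >> h.py <<'E'
def rows(p0,steps,R=65):
    a=np.radians(p0); o=[]
    for s in steps:
        b=a+np.radians(s); o.append([round(R*(np.cos(b)-np.cos(a)),1),round(R*(np.sin(b)-np.sin(a)),1),round(8*s/360,1)])
    return o
def tan(pos,f,c=(581.7,69.5)):
    x,y=np.array([-.986,.168]),np.array([.168,.986]); d=np.array(pos[:2])-c
    v=np.array([d@x,d@y]); F=np.array([f[0]*x[0]+f[1]*x[1],f[0]*y[0]+f[1]*y[1]]); u=v/np.linalg.norm(v)
    return [round(float(k),2) for k in(np.degrees(np.arctan2(v[1],v[0])),np.linalg.norm(v),-(F@[-u[1],u[0]]),F@u)]
E
python3 -c "
from h import *
print(rows(145.2,range(10,121,10)))"
```

```text
[[np.float64(-5.6), np.float64(-9.8), 0.2], [np.float64(-9.5), np.float64(-20.5), 0.4], [np.float64(-11.4), np.float64(-31.7), 0.7], [np.float64(-11.4), np.float64(-43.0), 0.9], [np.float64(-9.4), np.float64(-54.1), 1.1], [np.float64(-5.4), np.float64(-64.8), 1.3], [np.float64(0.3), np.float64(-74.6), 1.6], [np.float64(7.6), np.float64(-83.2), 1.8], [np.float64(16.3), np.float64(-90.5), 2.0], [np.float64(26.1), np.float64(-96.1), 2.2], [np.float64(36.8), np.float64(-99.9), 2.4], [np.float64(47.9), np.float64(-101.9), 2.7]]
```

Two calls: the first 20°, to check the forces, then a stop for analysis.

{"name": "carry_out", "arguments": {
  "targets": [
    {"dp": [-3, -5, 0.1], "yaw": 0},
    {"dp": [-5.6, -9.8, 0.2], "yaw": 0},
    {"dp": [-7.7, -15.1, 0.3], "yaw": 0},
    {"dp": [-9.5, -20.5, 0.4], "yaw": 0}
  ]
}}

```text
clock: 11.05
eef_pos: [646.7, 77.5, 275.6]
tcp_rot: [3.138, -0.0, 2.974]
contact_force: [-2.5, 7.0, 4.4]
opening: 0.281
grasp_force: 39.4
```

```bash
python3 -c "
from h import *
s=r.sense();print(s['eef_pos'],s['contact_force'],s['wrist_torque'],tan(s['eef_pos'],s['contact_force']))
print(np.array(rows(165.2,range(10,101,10))).tolist())"
```

```text
[646.74700919  77.45971761 275.58376192] [-2.5400467   7.03071004  4.41173461] [ 1.0427992   0.46481598 -0.02521871] [163.35, 65.55, 7.29, -1.67]
[[-1.9, -11.2, 0.2], [-1.9, -22.5, 0.4], [0.1, -33.6, 0.7], [4.0, -44.3, 0.9], [9.7, -54.1, 1.1], [17.0, -62.7, 1.3], [25.7, -70.0, 1.6], [35.6, -75.6, 1.8], [46.2, -79.4, 2.0], [57.4, -81.4, 2.2]]
```

{"name": "carry_out", "arguments": {
  "targets": [
    {"dp": [-1.9, -11.2, 0.2], "yaw": 0},
    {"dp": [-1.9, -22.5, 0.4], "yaw": 0},
    {"dp": [0.1, -33.6, 0.7], "yaw": 0},
    {"dp": [4, -44.3, 0.9], "yaw": 0},
    {"dp": [9.7, -54.1, 1.1], "yaw": 0}
  ]
}}

```text
clock: 11.68
eef_pos: [630.4, 24.7, 274.5]
tcp_rot: [3.139, 0.005, 2.974]
contact_force: [6.9, 4.3, 0.6]
opening: 0.285
grasp_force: 39.2
```

```bash
python3 -c "
from h import *
s=r.sense();print(s['eef_pos'],s['contact_force'],tan(s['eef_pos'],s['contact_force']))
for p in (215.2,265.2): print(np.array(rows(p,range(10,61,10))).tolist())"
```

```text
[630.38678771  24.73810738 274.54687949] [6.91053272 4.34308313 0.62597437] [-147.07, 66.15, 7.88, 2.15]
[[7.3, -8.7, 0.2], [16.0, -15.9, 0.4], [25.9, -21.5, 0.7], [36.5, -25.4, 0.9], [47.7, -27.3, 1.1], [59.0, -27.3, 1.3]]
[[11.3, 0.0, 0.2], [22.5, 2.0, 0.4], [33.1, 6.0, 0.7], [42.9, 11.7, 0.9], [51.6, 19.0, 1.1], [58.8, 27.7, 1.3]]
```

{"name": "carry_out", "arguments": {
  "targets": [
    {"dp": [7.3, -8.7, 0.2], "yaw": 0},
    {"dp": [16, -15.9, 0.4], "yaw": 0},
    {"dp": [25.9, -21.5, 0.7], "yaw": 0},
    {"dp": [36.5, -25.4, 0.9], "yaw": 0},
    {"dp": [47.7, -27.3, 1.1], "yaw": 0}
  ]
}}

```text
clock: 12.3
eef_pos: [578.6, 3.7, 273.4]
tcp_rot: [-3.14, 0.006, 2.973]
contact_force: [7.6, -5.6, -1.3]
opening: 0.282
grasp_force: 39.6
```

{"name": "carry_out", "arguments": {
  "targets": [
    {"dp": [5.7, -0.2, 0.1], "yaw": 0},
    {"dp": [11.3, 0, 0.2], "yaw": 0},
    {"dp": [17, 0.7, 0.3], "yaw": 0},
    {"dp": [22.5, 2, 0.4], "yaw": 0}
  ]
}}

```text
clock: 12.8
eef_pos: [556.1, 9.2, 272.9]
tcp_rot: [-3.139, 0.004, 2.973]
contact_force: [4.4, -9.2, 0.7]
opening: 0.284
grasp_force: 39.7
```

```bash
python3 -c "
from h import *
s=r.sense();print(s['eef_pos'],s['contact_force'],tan(s['eef_pos'],s['contact_force']))
for p in range(285,666,20): print(p%360,np.array(rows(p+.2,(5,10,15,20))).tolist())"
```

```text
[556.06811597   9.21672654 272.91735498] [ 4.41117445 -9.17835119  0.65552476] [-76.63, 65.52, 7.65, 6.72]
285 [[5.4, 1.7, 0.1], [10.6, 3.9, 0.2], [15.7, 6.5, 0.3], [20.4, 9.6, 0.4]]
305 [[4.5, 3.5, 0.1], [8.7, 7.3, 0.2], [12.5, 11.5, 0.3], [15.9, 16.0, 0.4]]
325 [[3.0, 4.8, 0.1], [5.6, 9.8, 0.2], [7.8, 15.1, 0.3], [9.5, 20.5, 0.4]]
345 [[1.2, 5.5, 0.1], [1.9, 11.2, 0.2], [2.2, 16.8, 0.3], [1.9, 22.5, 0.4]]
5 [[-0.8, 5.6, 0.1], [-2.0, 11.2, 0.2], [-3.7, 16.6, 0.3], [-5.9, 21.8, 0.4]]
25 [[-2.6, 5.0, 0.1], [-5.7, 9.8, 0.2], [-9.2, 14.3, 0.3], [-13.0, 18.4, 0.4]]
45 [[-4.2, 3.8, 0.1], [-8.7, 7.3, 0.2], [-13.5, 10.3, 0.3], [-18.5, 12.9, 0.4]]
65 [[-5.2, 2.2, 0.1], [-10.7, 3.8, 0.2], [-16.2, 5.0, 0.3], [-21.8, 5.8, 0.4]]
85 [[-5.7, 0.2, 0.1], [-11.3, -0.0, 0.2], [-16.9, -0.8, 0.3], [-22.5, -2.0, 0.4]]
105 [[-5.4, -1.7, 0.1], [-10.6, -3.9, 0.2], [-15.7, -6.5, 0.3], [-20.4, -9.6, 0.4]]
125 [[-4.5, -3.5, 0.1], [-8.7, -7.3, 0.2], [-12.5, -11.5, 0.3], [-15.9, -16.0, 0.4]]
145 [[-3.0, -4.8, 0.1], [-5.6, -9.8, 0.2], [-7.8, -15.1, 0.3], [-9.5, -20.5, 0.4]]
165 [[-1.2, -5.5, 0.1], [-1.9, -11.2, 0.2], [-2.2, -16.8, 0.3], [-1.9, -22.5, 0.4]]
185 [[0.8, -5.6, 0.1], [2.0, -11.2, 0.2], [3.7, -16.6, 0.3], [5.9, -21.8, 0.4]]
205 [[2.6, -5.0, 0.1], [5.7, -9.8, 0.2], [9.2, -14.3, 0.3], [13.0, -18.4, 0.4]]
225 [[4.2, -3.8, 0.1], [8.7, -7.3, 0.2], [13.5, -10.3, 0.3], [18.5, -12.9, 0.4]]
245 [[5.2, -2.2, 0.1], [10.7, -3.8, 0.2], [16.2, -5.0, 0.3], [21.8, -5.8, 0.4]]
265 [[5.7, -0.2, 0.1], [11.3, 0.0, 0.2], [16.9, 0.8, 0.3], [22.5, 2.0, 0.4]]
285 [[5.4, 1.7, 0.1], [10.6, 3.9, 0.2], [15.7, 6.5, 0.3], [20.4, 9.6, 0.4]]
305 [[4.5, 3.5, 0.1], [8.7, 7.3, 0.2], [12.5, 11.5, 0.3], [15.9, 16.0, 0.4]]
```

{"name": "carry_out", "arguments": {
  "targets": [
    {"dp": [5.4, 1.7, 0.1], "yaw": 0},
    {"dp": [10.6, 3.9, 0.2], "yaw": 0},
    {"dp": [15.7, 6.5, 0.3], "yaw": 0},
    {"dp": [20.4, 9.6, 0.4], "yaw": 0}
  ]
}}

```text
clock: 13.3
eef_pos: [536.9, 22.2, 272.4]
tcp_rot: [-3.139, 0.003, 2.974]
contact_force: [1.7, -9.7, 2.9]
opening: 0.282
grasp_force: 39.9
```

{"name": "carry_out", "arguments": {
  "targets": [
    {"dp": [4.5, 3.5, 0.1], "yaw": 0},
    {"dp": [8.7, 7.3, 0.2], "yaw": 0},
    {"dp": [12.5, 11.5, 0.3], "yaw": 0},
    {"dp": [15.9, 16, 0.4], "yaw": 0}
  ]
}}

```text
clock: 13.8
eef_pos: [523.6, 40.9, 272.0]
tcp_rot: [-3.139, 0.002, 2.974]
contact_force: [1.0, -7.6, 3.4]
opening: 0.28
grasp_force: 39.9
```

{"name": "carry_out", "arguments": {
  "targets": [
    {"dp": [3, 4.8, 0.1], "yaw": 0},
    {"dp": [5.6, 9.8, 0.2], "yaw": 0},
    {"dp": [7.8, 15.1, 0.3], "yaw": 0},
    {"dp": [9.5, 20.5, 0.4], "yaw": 0}
  ]
}}

```text
clock: 14.3
eef_pos: [517.6, 62.9, 271.5]
tcp_rot: [-3.14, 0.001, 2.974]
contact_force: [0.4, -6.7, 3.1]
opening: 0.281
grasp_force: 40.0
```

```bash
python3 -c "
from h import *
for a,b in [((536.9,22.2),(1.7,-9.7)),((523.6,40.9),(1.0,-7.6)),((517.6,62.9),(.4,-6.7))]: print(tan(a,b))"
```

```text
[-56.22, 65.16, 7.91, 5.87]
[-35.88, 64.77, 7.26, 2.46]
[-15.55, 64.45, 6.71, 0.29]
```

{"name": "carry_out", "arguments": {
  "targets": [
    {"dp": [1.2, 5.5, 0.1], "yaw": 0},
    {"dp": [1.9, 11.2, 0.2], "yaw": 0},
    {"dp": [2.2, 16.8, 0.3], "yaw": 0},
    {"dp": [1.9, 22.5, 0.4], "yaw": 0}
  ]
}}

```text
clock: 14.8
eef_pos: [519.5, 85.4, 271.1]
tcp_rot: [-3.139, 0.001, 2.974]
contact_force: [0.2, -7.4, 3.3]
opening: 0.281
grasp_force: 40.0
```

{"name": "carry_out", "arguments": {
  "targets": [
    {"dp": [-0.8, 5.6, 0.1], "yaw": 0},
    {"dp": [-2, 11.2, 0.2], "yaw": 0},
    {"dp": [-3.7, 16.6, 0.3], "yaw": 0},
    {"dp": [-5.9, 21.8, 0.4], "yaw": 0}
  ]
}}

```text
clock: 15.3
eef_pos: [528.9, 105.7, 270.6]
tcp_rot: [-3.139, 0.001, 2.974]
contact_force: [-0.2, -8.8, 3.7]
opening: 0.282
grasp_force: 40.0
```

{"name": "carry_out", "arguments": {
  "targets": [
    {"dp": [-2.6, 5, 0.1], "yaw": 0},
    {"dp": [-5.7, 9.8, 0.2], "yaw": 0},
    {"dp": [-9.2, 14.3, 0.3], "yaw": 0},
    {"dp": [-13, 18.4, 0.4], "yaw": 0}
  ]
}}

```text
clock: 15.8
eef_pos: [544.4, 121.5, 270.2]
tcp_rot: [-3.139, 0.0, 2.974]
contact_force: [-2.4, -10.3, 4.9]
opening: 0.283
grasp_force: 40.2
```

```bash
python3 -c "
from h import *
for a,b in [((519.5,85.4),(.2,-7.4)),((528.9,105.7),(-.2,-8.8)),((544.4,121.5),(-2.4,-10.3))]: print(tan(a,b))"
```

```text
[4.67, 64.21, 7.12, -2.03]
[24.77, 64.03, 7.37, -4.81]
[44.68, 64.01, 7.96, -6.97]
```

{"name": "carry_out", "arguments": {
  "targets": [
    {"dp": [-4.2, 3.8, 0.1], "yaw": 0},
    {"dp": [-8.7, 7.3, 0.2], "yaw": 0},
    {"dp": [-13.5, 10.3, 0.3], "yaw": 0},
    {"dp": [-18.5, 12.9, 0.4], "yaw": 0}
  ]
}}

```text
clock: 16.3
eef_pos: [564.3, 131.1, 269.7]
tcp_rot: [-3.139, -0.001, 2.973]
contact_force: [-4.9, -7.6, 6.8]
opening: 0.284
grasp_force: 40.3
```

{"name": "carry_out", "arguments": {
  "targets": [
    {"dp": [-5.2, 2.2, 0.1], "yaw": 0},
    {"dp": [-10.7, 3.8, 0.2], "yaw": 0},
    {"dp": [-16.2, 5, 0.3], "yaw": 0},
    {"dp": [-21.8, 5.8, 0.4], "yaw": 0}
  ]
}}

```text
clock: 16.8
eef_pos: [586.2, 133.6, 269.3]
tcp_rot: [-3.139, -0.002, 2.973]
contact_force: [-8.3, -6.6, 7.3]
opening: 0.279
grasp_force: 40.3
```

```bash
python3 -c "
from h import *
for a,b in [((564.3,131.1),(-4.9,-7.6)),((586.2,133.6),(-8.3,-6.6))]: print(tan(a,b))"
```

```text
[64.56, 64.02, 6.78, -5.98]
[84.35, 64.27, 7.82, -7.17]
```

{"name": "carry_out", "arguments": {
  "targets": [
    {"dp": [-5.7, 0.2, 0.1], "yaw": 0},
    {"dp": [-11.3, 0, 0.2], "yaw": 0},
    {"dp": [-16.9, -0.8, 0.3], "yaw": 0},
    {"dp": [-22.5, -2, 0.4], "yaw": 0}
  ]
}}

```text
clock: 17.3
eef_pos: [607.7, 128.5, 268.8]
tcp_rot: [-3.14, -0.003, 2.973]
contact_force: [-8.5, -1.4, 7.4]
opening: 0.287
grasp_force: 40.3
```

{"name": "carry_out", "arguments": {
  "targets": [
    {"dp": [-5.4, -1.7, 0.1], "yaw": 0},
    {"dp": [-10.6, -3.9, 0.2], "yaw": 0},
    {"dp": [-15.7, -6.5, 0.3], "yaw": 0},
    {"dp": [-20.4, -9.6, 0.4], "yaw": 0}
  ]
}}

```text
clock: 17.8
eef_pos: [626.3, 116.5, 268.5]
tcp_rot: [3.141, -0.003, 2.974]
contact_force: [-8.0, 1.6, 5.7]
opening: 0.28
grasp_force: 40.2
```

```bash
python3 -c "
from h import *
for a,b in [((607.7,128.5),(-8.5,-1.4)),((626.3,116.5),(-8.,1.6))]: print(tan(a,b))"
```

```text
[104.11, 64.49, 7.22, -4.71]
[123.83, 64.81, 6.91, -4.35]
```

{"name": "carry_out", "arguments": {
  "targets": [
    {"dp": [-4.5, -3.5, 0.1], "yaw": 0},
    {"dp": [-8.7, -7.3, 0.2], "yaw": 0},
    {"dp": [-12.5, -11.5, 0.3], "yaw": 0},
    {"dp": [-15.9, -16, 0.4], "yaw": 0}
  ]
}}

```text
clock: 18.3
eef_pos: [639.9, 98.9, 268.0]
tcp_rot: [3.14, -0.002, 2.974]
contact_force: [-4.6, 5.5, 4.1]
opening: 0.282
grasp_force: 40.1
```

{"name": "carry_out", "arguments": {
  "targets": [
    {"dp": [-3, -4.8, 0.1], "yaw": 0},
    {"dp": [-5.6, -9.8, 0.2], "yaw": 0},
    {"dp": [-7.8, -15.1, 0.3], "yaw": 0},
    {"dp": [-9.5, -20.5, 0.4], "yaw": 0}
  ]
}}

```text
clock: 18.8
eef_pos: [646.7, 77.5, 267.6]
tcp_rot: [3.138, -0.0, 2.974]
contact_force: [-1.1, 7.8, 0.9]
opening: 0.28
grasp_force: 40.0
```

{"name": "carry_out", "arguments": {
  "targets": [
    {"dp": [-1.2, -5.5, 0.1], "yaw": 0},
    {"dp": [-1.9, -11.2, 0.2], "yaw": 0},
    {"dp": [-2.2, -16.8, 0.3], "yaw": 0},
    {"dp": [-1.9, -22.5, 0.4], "yaw": 0}
  ]
}}

```text
clock: 19.3
eef_pos: [645.9, 55.5, 267.2]
tcp_rot: [3.137, 0.002, 2.974]
contact_force: [5.1, 9.5, -2.7]
opening: 0.282
grasp_force: 39.8
```

{"name": "carry_out", "arguments": {
  "targets": [
    {"dp": [0.8, -5.6, 0.1], "yaw": 0},
    {"dp": [2, -11.2, 0.2], "yaw": 0},
    {"dp": [3.7, -16.6, 0.3], "yaw": 0},
    {"dp": [5.9, -21.8, 0.4], "yaw": 0}
  ]
}}

```text
clock: 19.8
eef_pos: [637.6, 34.5, 266.8]
tcp_rot: [3.138, 0.005, 2.974]
contact_force: [10.0, 7.6, -5.3]
opening: 0.279
grasp_force: 39.6
```

```bash
python3 -c "
from h import *
for a,b in [((639.9,98.9),(-4.6,5.5)),((646.7,77.5),(-1.1,7.8))]: print(tan(a,b))
s=r.sense();print(tan(s['eef_pos'],s['contact_force']))"
```

```text
[143.53, 65.22, 6.98, -1.63]
[163.31, 65.5, 7.88, -0.14]
[-157.59, 66.0, 11.75, 4.47]
```

Contact is at about 166°: 7.9 N at 163°, 10.4 N at 183° and 11.8 N at 202°, from a free level of about 7.4 N. The target is about 346° actual.

```bash
python3 -c "
from h import *
for p in (205.2,265.2): print(np.array(rows(p,range(10,61,10))).tolist())
print(np.array(rows(325.2,range(5,26,5))).tolist())"
```

```text
[[5.7, -9.8, 0.2], [13.0, -18.4, 0.4], [21.7, -25.7, 0.7], [31.5, -31.3, 0.9], [42.2, -35.2, 1.1], [53.4, -37.1, 1.3]]
[[11.3, 0.0, 0.2], [22.5, 2.0, 0.4], [33.1, 6.0, 0.7], [42.9, 11.7, 0.9], [51.6, 19.0, 1.1], [58.8, 27.7, 1.3]]
[[3.0, 4.8, 0.1], [5.6, 9.8, 0.2], [7.8, 15.1, 0.3], [9.5, 20.5, 0.4], [10.7, 26.0, 0.6]]
```

{"name": "carry_out", "arguments": {
  "targets": [
    {"dp": [5.7, -9.8, 0.2], "yaw": 0},
    {"dp": [13, -18.4, 0.4], "yaw": 0},
    {"dp": [21.7, -25.7, 0.7], "yaw": 0},
    {"dp": [31.5, -31.3, 0.9], "yaw": 0},
    {"dp": [42.2, -35.2, 1.1], "yaw": 0},
    {"dp": [53.4, -37.1, 1.3], "yaw": 0}
  ]
}}

```text
clock: 20.55
eef_pos: [579.0, 3.7, 265.5]
tcp_rot: [-3.14, 0.007, 2.973]
contact_force: [10.4, -5.5, -7.9]
opening: 0.279
grasp_force: 39.9
```

{"name": "carry_out", "arguments": {
  "targets": [
    {"dp": [11.3, 0, 0.2], "yaw": 0},
    {"dp": [22.5, 2, 0.4], "yaw": 0},
    {"dp": [33.1, 6, 0.7], "yaw": 0},
    {"dp": [42.9, 11.7, 0.9], "yaw": 0},
    {"dp": [51.6, 19, 1.1], "yaw": 0},
    {"dp": [58.8, 27.7, 1.3], "yaw": 0}
  ]
}}

```text
clock: 21.3
eef_pos: [523.8, 40.3, 264.1]
tcp_rot: [-3.138, 0.003, 2.974]
contact_force: [5.2, -10.8, -3.4]
opening: 0.285
grasp_force: 40.4
```

```bash
python3 -c "
from h import *
s=r.sense();print(s['eef_pos'],tan(s['eef_pos'],s['contact_force']))"
```

```text
[523.77839862  40.30576559 264.05711339] [-36.42, 64.88, 11.97, 0.18]
```

{"name": "carry_out", "arguments": {
  "targets": [
    {"dp": [3, 4.8, 0.1], "yaw": 0},
    {"dp": [5.6, 9.8, 0.2], "yaw": 0},
    {"dp": [7.8, 15.1, 0.3], "yaw": 0},
    {"dp": [9.5, 20.5, 0.4], "yaw": 0},
    {"dp": [10.4, 24, 0.5], "yaw": 0},
    {"dp": [10.4, 24, 0.5], "yaw": 0}
  ]
}}

```text
clock: 22.05
eef_pos: [517.4, 66.1, 263.5]
tcp_rot: [-3.138, 0.002, 2.974]
contact_force: [1.8, -9.9, -0.4]
opening: 0.287
grasp_force: 40.5
```

```bash
python3 -c "
from h import *
s=r.sense();print(s['eef_pos'],tan(s['eef_pos'],s['contact_force']))"
```

```text
[517.36406703  66.06260411 263.51818402] [-12.73, 64.44, 9.99, -1.27]
```

At 347°, 181° past contact. Releasing and lifting clear.

{"name": "carry_out", "arguments": {
  "targets": [
    {"dp": [0, -1, 0], "yaw": 0},
    {"dp": [0, -1, 0], "yaw": 0},
    {"dp": [0, -1, 0], "yaw": 0},
    {"dp": [0, -1, 0], "yaw": 0},
    {"dp": [0, -1, 0], "yaw": 0},
    {"dp": [0, -1, 0], "yaw": 0}
  ],
  "fingers": 0.6
}}

```text
clock: 22.8
eef_pos: [516.7, 66.7, 263.6]
tcp_rot: [3.142, 0.0, 2.973]
contact_force: [0.5, 0.6, 0.2]
opening: 0.798
grasp_force: 0.0
```

{"name": "carry_out", "arguments": {
  "targets": [
    {"dp": [0, -1, -20], "yaw": 0},
    {"dp": [0, -1, -50], "yaw": 0},
    {"dp": [0, -1, -90], "yaw": 0},
    {"dp": [0, -1, -130], "yaw": 0},
    {"dp": [0, -1, -130], "yaw": 0},
    {"dp": [0, -1, -130], "yaw": 0}
  ]
}}

```text
clock: 23.55
eef_pos: [516.2, 65.7, 393.0]
tcp_rot: [-3.141, -0.001, 2.973]
contact_force: [-0.1, 0.5, 0.7]
opening: 0.802
grasp_force: 0.0
```

```bash
python3 -c "
from h import *
import cv2
a=r.grab_frame('top')[120:230,255:415,::-1];b=r.grab_frame('side')[160:300,225:385,::-1]
cv2.imwrite('pics/end.png',np.hstack([cv2.resize(a,(400,275)),cv2.resize(b,(314,275))]))
s=r.sense();print(s['eef_pos'],s['contact_force'],s['clock'])"
```

```text
[515.94476526  65.61927717 392.25008145] [-0.66808415  0.45927185 -0.41568413] 23.65
```

View pics/end.png

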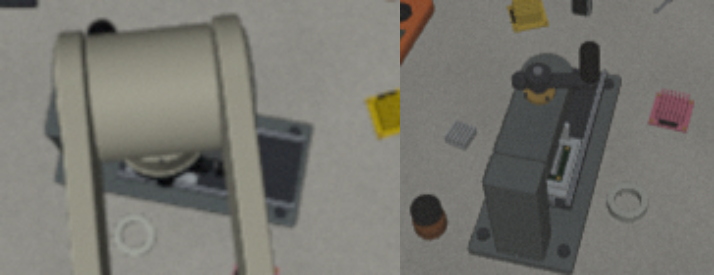

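The side view shows the handle released and upright at (590,62), the tray home under the head, and the bystanders in place. Handing in.

```bash
python3 -c "
from rig import r
print(r.sign_off())"
```

```text
the job is handed in; nothing more can be done
None
```

I pushed the tray home against its stop, felt contact at a crank angle of about 166°, wound about 181° further (half a turn), released the crank and handed the job in; no verdict came back.

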